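# Push the used capsule through the collector's self-closing flap

### The job

A used coffee capsule stands on the deck of the white capsule collector. With one finger push the collector's spring flap open, and while that finger holds the flap open push the capsule through the doorway with the other finger so that it drops into the well behind; then withdraw and let the flap swing shut. Only push the capsule along the deck, without squeezing it or lifting it, and leave the other things on the counter where they are.

Things in the scene. Friction and masses are not known exactly. Their poses are not given: they have to be found in the camera images.
- collector: white capsule collector, fixed at a varying place and yaw. Origin on the counter (z = 0) straight under the middle of the doorway; x is the push direction, from the deck through the doorway into the well; y to the left as seen along x; z up. Flat deck 80 mm above the counter, from x = -175 to +5 mm, y = -55 to +55 mm
- doorway (a point): middle of the doorway at deck height (80 mm above the collector's origin), axes as the collector. No lintel: deck, doorway and well are open from above. Upright cheeks 5 mm thick, 35 mm high above the deck, flank the lane (100 mm clear between them) from x = -60 mm to the doorway
- well (a point): middle of the well's floor, axes as the collector, 12 mm above the counter. The open-topped well behind the doorway runs from collector x = 5 to 125 mm and is 100 mm wide; its walls are 5 mm thick and end 115 mm above the counter
- flap_hinge (a point): the flap's upright hinge at deck height, collector x = 0, y = +45 mm. The flap is a steel plate 3 mm thick, 4 to 40 mm above the deck; shut, it runs from the hinge along x = 0 to y = -45 mm and closes the doorway
- flap (a joint): flap angle in rad, 0 shut, at most 1.6. Pushed in collector +x from the deck side it swings into the well (free end to +x, then towards +y). A spring shuts it (0.04 Nm when shut, rising 0.06 Nm per rad, so 1 to 3 N at a finger); it swings shut by itself when let go
- capsule_mid (a point): middle of the used capsule, the only one on the deck: a copper-coloured truncated cone standing on its wide end, 36 mm across at the foot, 29 mm near the top, 30 mm high, about 25 g; this point is 15 mm above the foot. It starts 75 to 120 mm before the doorway, within 15 mm of the lane's middle line. It drops once its middle passes the deck's edge at collector x = +5 mm
- capsule: the same used capsule; origin in the middle of its foot
- spare_a: spare capsule, same shape as the used one but standing on the counter; to be left alone
- spare_b: second spare capsule on the counter; to be left alone
- cup: white mug 72 mm across, 60 mm high, on the counter left of the collector; to be left alone
- sugar: white sugar jar with steel cap, 68 mm across, 100 mm high, on the counter right of the collector; to be left alone
- spoon: steel spoon 140 mm long lying on the counter left of the collector; to be left alone
- tin: dark can 84 mm across, 110 mm high, on the counter left of the well; to be left alone
There are look-alikes about, which are no part of the job. What is shaped like the capsule but black or green is not meant.

How it is judged:
By the outcome, as a careful person would: the job done as asked, in the order asked, and still so for the second after the job is handed in, with the robot touching nothing.
It also fails if it takes over 40 s, if anything falls off the work surface, if the arm or the gripper's body presses on something with over 40 N, if the wrist force passes 120 N, or if a joint passes its speed limit or range.

### The arm

A 6-joint arm with a two-finger parallel gripper is mounted at the origin on the work surface. World frame = base frame: x ahead of the robot, y to its left, z up, the work surface at z = 0. Lengths are in mm, angles in degrees, forces in N, time in s.
With the tool pointing down it reaches from about 300 to 850 mm from the base axis. Payload 4.2 kg.
Tool frame: the origin (TCP) lies at the very end of the fingers, on their centre line; the grasp point (between the pads) lies 19 mm behind it (env.grip_point_offset is the distance from the TCP to the grasp point, in mm); z points along the fingers, y is the line along which they close (so a half turn about z gives the same grasp; the last joint's range is limited). The gripper opens to 91 mm and grips with 3 to 60 N. Pads are 32 mm wide; open, the fingers measure 118 mm over their backs; the gripper's body (76 mm by 178 mm) begins 60 mm behind the grasp point.
Start: joints at [70.932, 18.312, 89.639, -0, 72.044, -1.146], TCP at [176.944, 547.114, 213.976] pointing down, gripper open.
Joint ranges: [-177.97, 177.97], [-48.28, 115.42], [12.27, 149.76], [-77.06, 257.06], [2.81, 150.46], [-146.56, 146.56]. Speed limits (degrees/s): [147.25, 147.25, 180, 180, 180, 180].

### API

Orientations are given as [roll, pitch, yaw] about the fixed x, y, z axes, in that order (R = Rz(yaw) Ry(pitch) Rx(roll)).
In Python, from workcell import env gives the robot as it stands. The module is installed in compiled form; this text tells all that it offers.
- The arm moves only by the tool arm_command, never from a script. Its argument "rows" is a list of rows, each an object with "delta_pos": the shift along the tool's x, y, z in mm, a list of three; "roll": the turn about the tool's z in units of 5 degrees (1.0 is 5 degrees); "jaw": the opening in per cent of the stroke, from 0 (shut) to 100 (fully open). A call has 1 to 20 rows; each row is the pose to reach, as a shift and turn from the pose commanded when the call began, along the tool's axes at that moment; what a row does not reach only later rows make up. A row lasts 1/12 s, in which the tool goes at most 41.7 mm and 7.16 degrees, less where a joint would pass 70% of its speed; a pose out of reach is approached as far as the arm can. A call with a gripper value outside its range is refused whole. The fingers move at their own pace and stop on an object; "squeeze" is the grip in N (left out, the last holds). Time passes only in rows, so rows that repeat a pose let the fingers close. It gives the time, the measured TCP pose, the force, the opening and the grip force at its end, in the units of the state.
- env.state(): the state, without advancing time (a new reading comes with each control period).
- env.grab_frame(name): name is "scene" or "top" or "wrist"; returns a dict with "img" (400x640x3 uint8, blue, green, red), "z_map" (400x640 float32, mm along the optical axis (not along the pixel's ray), 0 where there is no reading), "fov_y" (degrees; the focal length in pixels is half the picture's height over the tangent of half this angle, whatever the lens; pixels are square), "cx", "cy" (the principal point, pixels), "R" (3x3) and "t" (3): a world point X has camera coordinates R X + t; the wrist camera has in their place "T_tool_cam" (4x4, takes a point from camera to tool coordinates, whose origin is the TCP and whose axes are the flange's). Camera axes: x right, y down, z forward; pixel columns grow to the right and rows downward; lengths in mm; the calibration is good to about 2 mm. The wrist camera is an equidistant fisheye: a pixel r from the principal point sees the ray r / f radians off the axis. A picture is of the moment at which its call begins: read the wrist's pose just before it.
- env.job_done(): hands the job in; it is judged then, once.
The state is a dict: "time_s": time; "qpos": joint angles; "qvel": joint speeds; "effort": joint torques, N m; "ee_pos": TCP position; "ee_rot": TCP orientation; "force": force on the tool from outside, world axes, zero at the start; "torque": the same for the moment, N m; "gripper_width": finger opening in mm; "gripper_force": force on a finger pad.
Only numpy, scipy, OpenCV 4.12 (cv2) and the standard library are available. Lean on these libraries where they do the work, as an engineer would, in place of code of your own. Each camera call takes 0.05 s, during which the arm holds its last target. There are 200 camera calls.

## Working session

There is one attempt and no reset: what is moved stays moved. The work goes in short steps, Python scripts to look and compute and a tool call to move; the robot and the scene stay as the last step left them, time stands still between calls to the robot, and variables do not carry over. Pictures are saved under pics/ and viewed, at most 10 in all, crops included, and the job is handed in when it is done.

Besides the shell and the picture viewer there is one more tool, called after "Call:" as name(argument=value, ...), one argument or row to a line, values as JSON. arm_command: Moves the arm, as the interface text tells. Its arguments: {"type":"object","properties":{"rows":{"type":"array"},"squeeze":{"type":"number"}},"required":["rows"]}

```bash
mkdir -p pics; python3 - <<'E'
from workcell import env
import cv2,numpy as np,pickle
print(env.state())
for n in("scene","top"):
    f=env.grab_frame(n);cv2.imwrite(f"pics/{n}0.png",f["img"]);pickle.dump(f,open(f"{n}.pkl","wb"))
    print(n,f["fov_y"],f["cx"],f["cy"],f["R"],f["t"])
E
```

```text
{'time_s': 0.0, 'qpos': array([ 7.09321091e+01,  1.83529384e+01,  8.97051896e+01,  3.48440770e-04,
        7.20422781e+01, -1.14760346e+00]), 'qvel': array([-0.00120516,  0.01829153,  0.03628703,  0.07681122, -0.00603898,
       -0.02223342]), 'effort': array([-6.34716998e-04, -4.12454402e+01, -2.31969434e+01,  7.24539463e-02,
        4.54474753e-02, -1.48520762e-04]), 'ee_pos': array([176.77879061, 546.64113781, 213.11550126]), 'ee_rot': array([-1.79899621e+02, -2.34215473e-03,  1.62079603e+02]), 'force': array([-0.5941882 , -1.44056532,  0.11014248]), 'torque': array([0.00477446, 0.01966288, 0.01111681]), 'gripper_force': 0.0, 'gripper_width': 91.658077585951}
scene 48.50471575131531 314.64572950456085 196.49820671270876 [[ 0.4886236   0.87248756  0.00352575]
 [ 0.7241462  -0.40328653 -0.55943923]
 [-0.48668188  0.27590837 -0.82886387]] [-326.77441592 -348.45392643 1180.96140697]
top 50.07010582100626 316.16270973626325 203.92590824434686 [[ 0.00630893 -0.99997026  0.00443637]
 [-0.99614985 -0.00667263 -0.08741253]
 [ 0.08743953 -0.00386781 -0.99616232]] [ 12.98283644 565.08373902 807.89402427]
```

View pics/scene0.png

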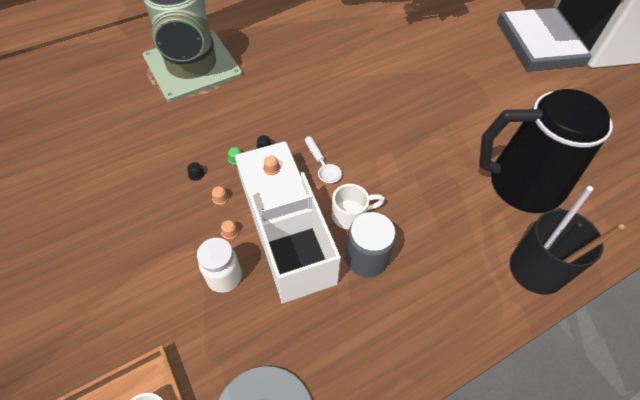

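View pics/top0.png

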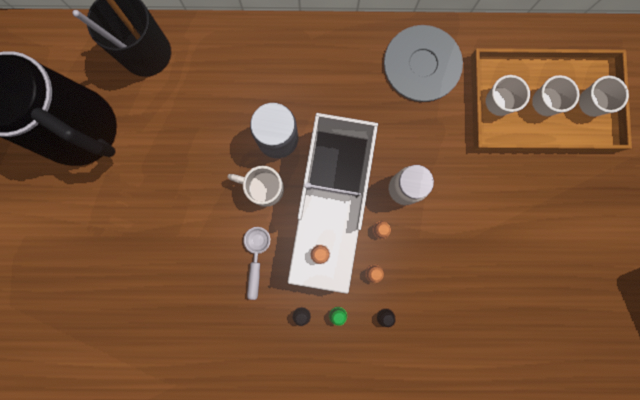

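The scene picture shows the collector (white) around (285,220), with the deck at the far end. In the top picture the deck's near edge is about (290,283)–(348,292), and the well's far end is about (317,114)–(377,124). There are three copper capsules in the top picture: (320,254) stands on the deck, while (384,230) and (376,274) stand on the counter and are the spares. The black and green ones at the bottom are look-alikes. The one meant is (320,254), being the only one on the deck.

```bash
cat > h.py <<'E'
import numpy as np,cv2,pickle
def cloud(f):
    h,w=f["z_map"].shape;F=h/2/np.tan(np.radians(f["fov_y"]/2))
    u,v=np.meshgrid(np.arange(w),np.arange(h));z=f["z_map"]
    P=np.stack([(u-f["cx"])/F*z,(v-f["cy"])/F*z,z],-1)
    return (P-f["t"])@f["R"]
E
python3 - <<'E'
from h import *
for n in("top","scene"):
    f=pickle.load(open(n+".pkl","rb"));X=cloud(f);img=f["img"].astype(int);ok=f["z_map"]>0
    B,G,R=img[...,0],img[...,1],img[...,2]
    roi=np.zeros(ok.shape,bool)
    if n=="top": roi[105:300,285:385]=1
    else: roi[140:305,235:345]=1
    white=(abs(R-B)<40)&roi&ok
    for nm,lo,hi in(("deck",74,86),("rim",108,121)):
        m=white&(X[...,2]>lo)&(X[...,2]<hi);m=cv2.morphologyEx(m.astype(np.uint8),cv2.MORPH_OPEN,np.ones((2,2)))>0
        if nm=="deck":
            k,l,s,c=cv2.connectedComponentsWithStats(m.astype(np.uint8));m=l==1+s[1:,4].argmax()
        p=X[m];r=cv2.minAreaRect(p[:,:2].astype(np.float32));print(n,nm,m.sum(),p[:,2].mean(),r,cv2.boxPoints(r).round(1).tolist())
    cop=(R>G*1.6)&(R>150)&roi&ok&(X[...,2]>88)
    p=X[cop];print("cop",cop.sum(),p.min(0),p.max(0)); t=p[p[:,2]>p[:,2].max()-4];print(t.mean(0),len(t))
f=pickle.load(open("top.pkl","rb"))
cv2.imwrite("pics/crop.png",cv2.resize(f["img"][105:300,270:400],None,fx=3,fy=3,interpolation=cv2.INTER_CUBIC))
E
```

```text
top deck 5421 81.53347464443863 ((491.2698059082031, -6.207908630371094), (118.10110473632812, 185.80992126464844), 80.53732299804688) [[389.8999938964844, -49.20000076293945], [573.2000122070312, -79.69999694824219], [592.5999755859375, 36.79999923706055], [409.29998779296875, 67.30000305175781]]
top rim 1161 101.36032115156402 ((611.2901611328125, -20.020851135253906), (236.83486938476562, 180.8809051513672), 0.9643549919128418) [[491.3999938964844, 68.4000015258789], [494.3999938964844, -112.4000015258789], [731.2000122070312, -108.5], [728.2000122070312, 72.4000015258789]]Traceback (most recent call last):
  File "<stdin>", line 15, in <module>
    return umr_minimum(a, axis, None, out, keepdims, initial, where)
ValueError: zero-size array to reduction operation minimum which has no identity
```

```bash
cat >> h.py <<'E'
def ray(f,u,v,z):
    F=200/np.tan(np.radians(f["fov_y"]/2))
    d=np.array([(u-f["cx"])/F,(v-f["cy"])/F,1])@f["R"];c=-f["t"]@f["R"]
    return c+d*(z-c[2])/d[2]
E
python3 - <<'E'
from h import *
for n in("top","scene"):
    f=pickle.load(open(n+".pkl","rb"));X=cloud(f);hsv=cv2.cvtColor(f["img"],cv2.COLOR_BGR2HSV)
    m=((hsv[...,1]<60)&(hsv[...,2]>120)).astype(np.uint8)
    k,l,s,c=cv2.connectedComponentsWithStats(m);pt=(250,310) if n=="top" else (190,275)
    pt=(275,310) if n=="top" else (195,285)
    L=l[pt];cn=max(cv2.findContours((l==L).astype(np.uint8),0,1)[0],key=cv2.contourArea)
    h=cv2.convexHull(cn);a=cv2.approxPolyDP(h,3,True)[:,0];print(n,s[L],a.tolist())
    for z in(80,115): print(z,[ray(f,u,v,z)[:2].round(1).tolist() for u,v in a])
    o=((hsv[...,0]<14)&(hsv[...,1]>110)&(hsv[...,2]>150)).astype(np.uint8)
    o=cv2.morphologyEx(o,cv2.MORPH_OPEN,np.ones((3,3)))
    k,l,s,c=cv2.connectedComponentsWithStats(o)
    for i in range(1,k):
        if 50<s[i,4]<900:
            p=X[l==i];print("cop",s[i],c[i].round(1),"zmax",np.percentile(p[:,2],90).round(1),ray(f,*c[i],97).round(1)[:2],ray(f,*c[i],17).round(1)[:2])
f=pickle.load(open("top.pkl","rb"))
cv2.imwrite("pics/crop.png",cv2.resize(f["img"][105:300,270:400],None,fx=3,fy=3,interpolation=cv2.INTER_CUBIC))
E
```

```text
top [ 288  113   90  181 6852] [[316, 113], [377, 123], [347, 293], [288, 283]]
80 [[728.9, 18.2], [710.9, -94.5], [401.1, -39.1], [418.1, 66.3]]
115 [[718.2, 18.3], [701.0, -89.3], [405.2, -36.4], [421.4, 64.2]]
cop [378 222  13  14 151] [384.  228.8] zmax 31.2 [ 515.3 -103.3] [ 517.8 -116.3]
cop [313 246  16  17 209] [320.5 254.1] zmax 111.6 [470.1   8.8] [467.8   7.6]
cop [371 267  13  15 159] [376.8 273.8] zmax 31.8 [436.6 -89.9] [ 430.7 -101.5]
scene [ 235  141  106  162 8102] [[284, 141], [307, 179], [340, 261], [336, 284], [281, 302], [235, 155]]
80 [[419.3, 65.9], [529.2, 60.6], [712.8, 25.7], [746.1, -2.3], [729.1, -97.8], [404.3, -38.8]]
115 [[447.5, 53.6], [551.9, 48.6], [726.4, 15.5], [758.1, -11.1], [741.9, -101.9], [433.2, -45.8]]
cop [  0   0  83  28 467] [35.8 13.8] zmax 3.0 [-263.3 -302.9] [-408.7 -317. ]
cop [330   3  75  37 822] [377.7  20.8] zmax 3.6 [188.7 453.1] [ 95.9 526.8]
cop [ 60  26  58  20 301] [89.3 35.9] zmax 2.9 [-104.9 -204.3] [-231.9 -207. ]
cop [489  27  12  11  89] [494.4  32. ] zmax 4.1 [368.6 682.6] [296.8 783. ]
cop [ 91  32  31  11 118] [106.3 
[... 2941 characters left out ...]
cop [600 233  40  29 275] [618.4 246.9] zmax 3.4 [932.6 458.3] [926.3 532.6]
cop [402 245  11   9  55] [406.7 248.9] zmax 3.1 [755.9 133.7] [729.1 170.3]
cop [337 271  18  18 145] [345.7 279.7] zmax 3.1 [753.2  11.4] [726.   33.8]
cop [249 289  28  17 126] [263.3 296.8] zmax 2.6 [ 713.5 -120.8] [ 681.8 -113.8]
cop [339 291  11  15 125] [343.7 297.5] zmax 3.0 [778.1  -7.7] [753.8  12.5]
cop [479 319  49  32 414] [506.1 334.8] zmax 2.8 [952.2 180.4] [948.2 222.5]
cop [192 344  76  54 873] [222.3 371.3] zmax 2.6 [ 788.1 -223.5] [ 765.  -228.4]
cop [393 379  20  14 104] [402.  384.9] zmax 2.7 [933.   -2.7] [926.8  18.1]
cop [343 391  16   9  58] [351.1 395.4] zmax 2.5 [908.9 -74.8] [899.8 -62.5]
```

View pics/crop.png

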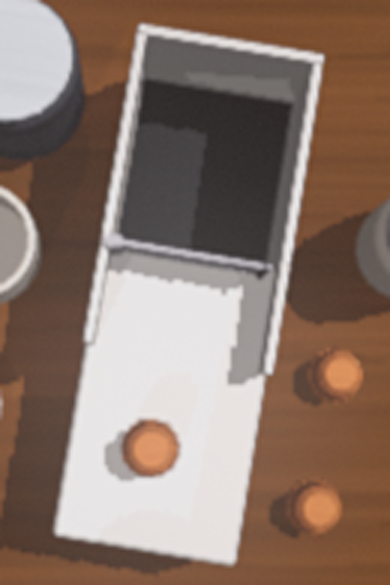

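The crop shows the chosen copper capsule at crop (150,447), standing alone on the white deck. The shut flap runs from (110,240), the hinge side, to (268,268), and both spares are off the deck.

Estimates:
- **Collector:** origin about (582,-14.6), yaw -9.3°.
- **Capsule:** collector x about -114, y about +5.

Plan: line the fingers up along collector x with a gap of about 74 mm around the capsule. The front finger opens the flap and the rear finger pushes the capsule.

Call:
arm_command(
  rows=[
    {"delta_pos":[-15,-14,0],"roll":0.6,"jaw":81},
    {"delta_pos":[-40,-37,0],"roll":1.5,"jaw":81},
    {"delta_pos":[-65,-60,0],"roll":2.4,"jaw":81},
    {"delta_pos":[-90,-83,0],"roll":3.3,"jaw":81},
    {"delta_pos":[-115,-106,0],"roll":4.2,"jaw":81},
    {"delta_pos":[-140,-130,0],"roll":5.1,"jaw":81},
    {"delta_pos":[-165,-153,0],"roll":6.0,"jaw":81},
    {"delta_pos":[-190,-176,0],"roll":6.9,"jaw":81},
    {"delta_pos":[-215,-199,0],"roll":7.8,"jaw":81},
    {"delta_pos":[-240,-222,0],"roll":8.7,"jaw":81},
    {"delta_pos":[-265,-245,0],"roll":9.6,"jaw":81},
    {"delta_pos":[-290,-268,0],"roll":10.5,"jaw":81},
    {"delta_pos":[-315,-291,0],"roll":11.4,"jaw":81},
    {"delta_pos":[-340,-315,0],"roll":12.3,"jaw":81},
    {"delta_pos":[-365,-338,0],"roll":13.2,"jaw":81},
    {"delta_pos":[-390,-361,0],"roll":14.1,"jaw":81},
    {"delta_pos":[-415,-384,0],"roll":15.0,"jaw":81},
    {"delta_pos":[-435,-402,0],"roll":15.7,"jaw":81},
    {"delta_pos":[-450,-416.5,0],"roll":16.3,"jaw":81},
    {"delta_pos":[-450,-416.5,0],"roll":16.3,"jaw":81},
  ],
)

```text
time_s: 1.77
ee_pos: [478.5, 9.4, 213.5]
ee_rot: [180.0, 0.1, 80.3]
force: [-0.1, -0.1, 0.3]
gripper_width: 73.6
gripper_force: 0.0
```

```bash
python3 - <<'E'
from workcell import env
import cv2,pickle
s=env.state();f=env.grab_frame("wrist");cv2.imwrite("pics/w1.png",f["img"]);pickle.dump((s,f),open("w.pkl","wb"))
print(s["time_s"],s["ee_pos"],s["ee_rot"],s["gripper_width"],s["qpos"],s["force"]);print(f["T_tool_cam"],f["fov_y"],f["cx"],f["cy"])
E
```

```text
1.7667 [478.46726215   9.37894574 213.46031222] [1.79967330e+02 6.97725837e-02 8.02891743e+01] 73.56816159800567 [-2.01938997e-01  9.61214598e+00  1.01644837e+02 -7.96397966e-02
  6.87223415e+01  9.53775372e+00] [-0.12947491 -0.1187521   0.29492859]
[[-2.83268049e-04 -9.71181141e-01 -2.38342425e-01  6.66475096e+01]
 [ 9.99999878e-01 -3.71419317e-04  3.24941817e-04 -7.07741287e-02]
 [-4.04102346e-04 -2.38342304e-01  9.71181128e-01 -1.70738082e+02]
 [ 0.00000000e+00  0.00000000e+00  0.00000000e+00  1.00000000e+00]] 65.70646984690485 321.4235601718839 202.82948779914372
```

View pics/w1.png

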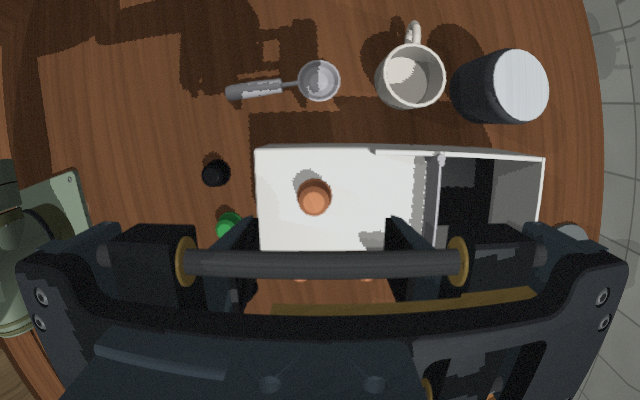

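The wrist view shows the capsule at (314,198) between the fingers' x-span. The deck's left-near corner is at (256,149), its right-near corner at (260,250), and the hinge at about (438,155).

```bash
python3 - <<'E'
import numpy as np,pickle,cv2
from scipy.spatial.transform import Rotation as R
s,f=pickle.load(open("w.pkl","rb"));F=200/np.tan(np.radians(f["fov_y"]/2))
Rw=R.from_euler("xyz",s["ee_rot"],degrees=True).as_matrix();T=f["T_tool_cam"]
hsv=cv2.cvtColor(f["img"],cv2.COLOR_BGR2HSV);m=((hsv[...,0]<14)&(hsv[...,1]>110)&(hsv[...,2]>140)).astype(np.uint8)
m[:150]=0;m[225:]=0;m[:,:280]=0;m[:,350:]=0
x,y,w,h=cv2.boundingRect(m);print(x,y,w,h,cv2.moments(m,True)["m10"]/m.sum(),cv2.moments(m,True)["m01"]/m.sum())
O=np.array([582,-14.6]);a=np.radians(-9.3);E=np.array([[np.cos(a),np.sin(a)],[-np.sin(a),np.cos(a)]])
def P(u,v,z):
    d=np.array([u-f["cx"],v-f["cy"]]);r=np.hypot(*d);th=r/F
    d=np.r_[d/r*np.sin(th),np.cos(th)];d=Rw@T[:3,:3]@d;c=Rw@T[:3,3]+s["ee_pos"]
    p=(c+d*(z-c[2])/d[2])[:2];return p.round(1),(E@(p-O)).round(1)
for n,u,v,z in(("cap",x+w/2,y+h/2,97),("cL",256,149,80),("cR",260,250,80),("hinge",438,155,120),("wellfarL",544,158,115),("cheekstart",376,151,115)):print(n,P(u,v,z))
print("tcp",E@(s["ee_pos"][:2]-O))
E
```

```text
299 187 31 28 313.87091222030983 202.11359724612737
cap (array([471.7,   8.3]), array([-112.6,    4.8]))
cL (array([422.4,  66.6]), array([-170.6,   54.3]))
cR (array([403.4, -39. ]), array([-172.4,  -52.9]))
hinge (array([589. ,  36.8]), array([-1.4, 51.9]))
wellfarL (array([718.1,  18.1]), array([129. ,  54.3]))
cheekstart (array([533.7,  47.8]), array([-57.8,  53.8]))
tcp [-106.04696344    6.93247363]
```

Call:
arm_command(
  rows=[
    {"delta_pos":[0,0,15],"roll":0,"jaw":81},
    {"delta_pos":[0,0,40],"roll":0,"jaw":81},
    {"delta_pos":[0,0,65],"roll":0,"jaw":81},
    {"delta_pos":[0,0,85],"roll":0,"jaw":81},
    {"delta_pos":[0,0,100],"roll":0,"jaw":81},
    {"delta_pos":[0,0,110],"roll":0,"jaw":81},
    {"delta_pos":[0,0,118],"roll":0,"jaw":81},
    {"delta_pos":[0,0,122],"roll":0,"jaw":81},
    {"delta_pos":[0,0,125],"roll":0,"jaw":81},
    {"delta_pos":[0,0,125],"roll":0,"jaw":81},
    {"delta_pos":[0,0,125],"roll":0,"jaw":81},
  ],
)

```text
time_s: 2.73
ee_pos: [477.2, 12.6, 89.4]
ee_rot: [180.0, -0.0, 80.6]
force: [-0.9, -0.4, -0.4]
gripper_width: 73.8
gripper_force: 0.0
```

```bash
python3 - <<'E'
from workcell import env
import cv2,pickle,numpy as np
s=env.state();f=env.grab_frame("top");g=env.grab_frame("wrist")
print(s["time_s"],s["ee_pos"],s["ee_rot"],s["gripper_width"],s["force"])
a=cv2.resize(f["img"][105:300,250:420],None,fx=2,fy=2);b=g["img"][60:360,140:600]
c=np.zeros((400,800,3),np.uint8);c[:390,:340]=a;c[:300,340:]=b;cv2.imwrite("pics/d2.png",c)
E
```

```text
2.7333 [477.2078699   12.56160145  89.3814468 ] [ 1.79951991e+02 -1.76062878e-02  8.05967865e+01] 73.80651197284209 [-0.90276854 -0.43604598 -0.4226343 ]
```

View pics/d2.png

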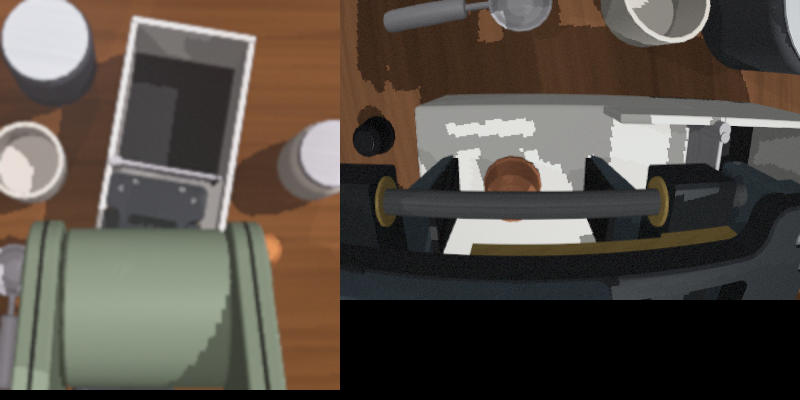

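The fingers straddle the capsule: in the wrist panel the capsule is at (512,185) and the fingers at (445,200) and (603,200). The next move pushes forward, and the front finger reaches the flap first.

Call:
arm_command(
  rows=[
    {"delta_pos":[0,4,0],"roll":0,"jaw":81},
    {"delta_pos":[0,8,0],"roll":0,"jaw":81},
    {"delta_pos":[0,12,0],"roll":0,"jaw":81},
    {"delta_pos":[0,16,0],"roll":0,"jaw":81},
    {"delta_pos":[0,20,0],"roll":0,"jaw":81},
    {"delta_pos":[0,24,0],"roll":0,"jaw":81},
    {"delta_pos":[0,28,0],"roll":0,"jaw":81},
    {"delta_pos":[0,32,0],"roll":0,"jaw":81},
    {"delta_pos":[0,36,0],"roll":0,"jaw":81},
    {"delta_pos":[0,40,0],"roll":0,"jaw":81},
    {"delta_pos":[0,44,0],"roll":0,"jaw":81},
    {"delta_pos":[0,48,0],"roll":0,"jaw":81},
    {"delta_pos":[0,52,0],"roll":0,"jaw":81},
    {"delta_pos":[0,56,0],"roll":0,"jaw":81},
    {"delta_pos":[0,60,0],"roll":0,"jaw":81},
    {"delta_pos":[0,65,0],"roll":0,"jaw":81},
    {"delta_pos":[0,70,0],"roll":0,"jaw":81},
    {"delta_pos":[0,75,0],"roll":0,"jaw":81},
    {"delta_pos":[0,80,0],"roll":0,"jaw":81},
    {"delta_pos":[0,85,0],"roll":0,"jaw":81},
  ],
)

```text
time_s: 4.5
ee_pos: [559.3, -1.7, 88.2]
ee_rot: [-179.7, 0.1, 80.6]
force: [-5.8, -0.4, 0.1]
gripper_width: 73.9
gripper_force: 2.0
```

```bash
python3 - <<'E'
from workcell import env
import cv2,pickle,numpy as np
s=env.state();f=env.grab_frame("scene");g=env.grab_frame("wrist")
print(s["time_s"],s["ee_pos"],s["ee_rot"],s["gripper_width"],s["force"],s["gripper_force"])
a=cv2.resize(f["img"][120:310,210:380],None,fx=2,fy=2);b=g["img"][60:360,140:600]
c=np.zeros((400,800,3),np.uint8);c[:380,:340]=a;c[:300,340:]=b;cv2.imwrite("pics/d3.png",c)
E
```

```text
4.5 [559.28244236  -1.72332532  88.2442097 ] [-1.79746664e+02  5.25725726e-02  8.05905746e+01] 73.85985425180252 [-5.75500372 -0.37214004  0.14687747] 2.037632972175629
```

View pics/d3.png

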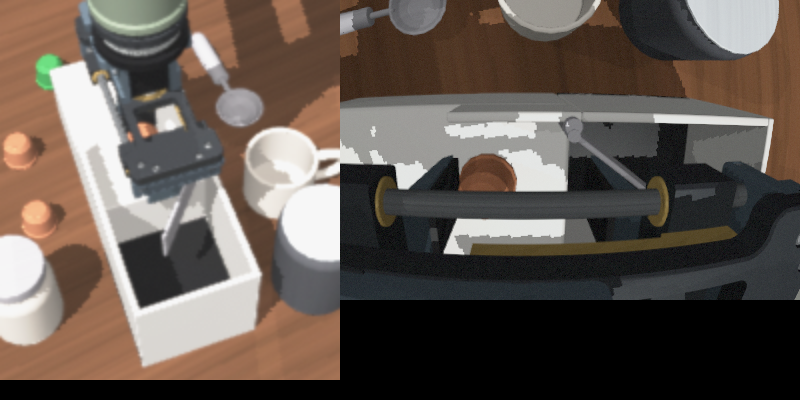

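The front finger holds the flap open (flap from (573,130) to (640,185) in the wrist panel), and the capsule at (487,172) is against the rear finger. I'll keep pushing.

Call:
arm_command(
  rows=[
    {"delta_pos":[0,4,0],"roll":0,"jaw":81},
    {"delta_pos":[0,8,0],"roll":0,"jaw":81},
    {"delta_pos":[0,12,0],"roll":0,"jaw":81},
    {"delta_pos":[0,16,0],"roll":0,"jaw":81},
    {"delta_pos":[0,20,0],"roll":0,"jaw":81},
    {"delta_pos":[0,24,0],"roll":0,"jaw":81},
    {"delta_pos":[0,28,0],"roll":0,"jaw":81},
    {"delta_pos":[0,32,0],"roll":0,"jaw":81},
    {"delta_pos":[0,36,0],"roll":0,"jaw":81},
    {"delta_pos":[0,40,0],"roll":0,"jaw":81},
    {"delta_pos":[0,43,0],"roll":0,"jaw":81},
    {"delta_pos":[0,46,0],"roll":0,"jaw":81},
    {"delta_pos":[0,49,0],"roll":0,"jaw":81},
    {"delta_pos":[0,52,0],"roll":0,"jaw":81},
    {"delta_pos":[0,54,0],"roll":0,"jaw":81},
    {"delta_pos":[0,56,0],"roll":0,"jaw":81},
    {"delta_pos":[0,56,0],"roll":0,"jaw":81},
    {"delta_pos":[0,56,0],"roll":0,"jaw":81},
    {"delta_pos":[0,56,0],"roll":0,"jaw":81},
  ],
)

```text
time_s: 6.18
ee_pos: [616.7, -10.9, 89.1]
ee_rot: [179.9, -0.0, 80.6]
force: [0.3, -2.4, -0.3]
gripper_width: 74.0
gripper_force: 0.8
```

```bash
python3 - <<'E'
from workcell import env
import cv2,pickle,numpy as np
s=env.state();f=env.grab_frame("scene");g=env.grab_frame("wrist")
print(s["time_s"],s["ee_pos"],s["ee_rot"],s["gripper_width"],s["force"],s["gripper_force"])
a=cv2.resize(f["img"][120:310,210:380],None,fx=2,fy=2);b=g["img"][60:360,140:600]
c=np.zeros((400,800,3),np.uint8);c[:380,:340]=a;c[:300,340:]=b;cv2.imwrite("pics/d4.png",c)
E
```

```text
6.1833 [616.68185082 -10.88397783  89.06530754] [ 1.79907738e+02 -2.47328162e-03  8.05761093e+01] 73.97342460338022 [ 0.25392291 -2.35762608 -0.34328582] 0.7531982380896807
```

View pics/d4.png

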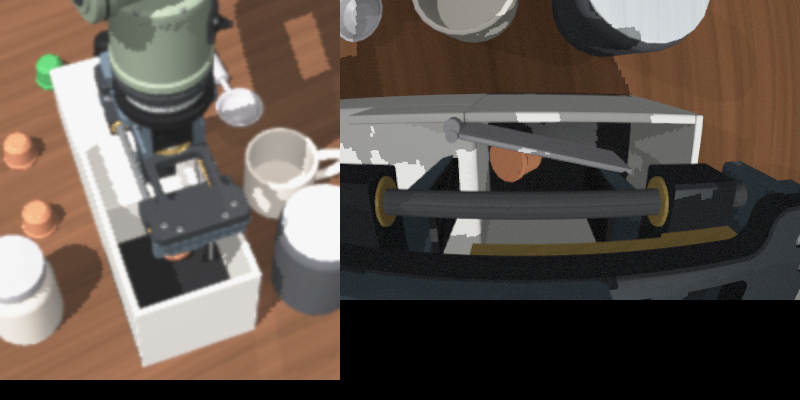

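The capsule has left the deck and lies low in the well (wrist panel (513,165)), with the flap still held open. Next I withdraw backwards so the flap follows the finger shut.

Call:
arm_command(
  rows=[
    {"delta_pos":[0,-4,0],"roll":0,"jaw":81},
    {"delta_pos":[0,-10,0],"roll":0,"jaw":81},
    {"delta_pos":[0,-16,0],"roll":0,"jaw":81},
    {"delta_pos":[0,-22,0],"roll":0,"jaw":81},
    {"delta_pos":[0,-28,0],"roll":0,"jaw":81},
    {"delta_pos":[0,-34,0],"roll":0,"jaw":81},
    {"delta_pos":[0,-40,0],"roll":0,"jaw":81},
    {"delta_pos":[0,-46,0],"roll":0,"jaw":81},
    {"delta_pos":[0,-52,0],"roll":0,"jaw":81},
    {"delta_pos":[0,-58,0],"roll":0,"jaw":81},
    {"delta_pos":[0,-64,0],"roll":0,"jaw":81},
    {"delta_pos":[0,-70,0],"roll":0,"jaw":81},
    {"delta_pos":[0,-76,0],"roll":0,"jaw":81},
    {"delta_pos":[0,-82,0],"roll":0,"jaw":81},
    {"delta_pos":[0,-88,0],"roll":0,"jaw":81},
    {"delta_pos":[0,-94,0],"roll":0,"jaw":81},
    {"delta_pos":[0,-100,0],"roll":0,"jaw":81},
    {"delta_pos":[0,-106,0],"roll":0,"jaw":81},
    {"delta_pos":[0,-110,0],"roll":0,"jaw":81},
    {"delta_pos":[0,-110,0],"roll":0,"jaw":81},
  ],
)

```text
time_s: 7.95
ee_pos: [506.6, 7.5, 89.0]
ee_rot: [-180.0, -0.0, 80.6]
force: [-0.1, 0.2, 1.2]
gripper_width: 74.0
gripper_force: 0.0
```

Call:
arm_command(
  rows=[
    {"delta_pos":[0,0,-10],"roll":0,"jaw":81},
    {"delta_pos":[0,0,-30],"roll":0,"jaw":81},
    {"delta_pos":[0,0,-50],"roll":0,"jaw":81},
    {"delta_pos":[0,0,-70],"roll":0,"jaw":81},
    {"delta_pos":[0,-20,-90],"roll":0,"jaw":81},
    {"delta_pos":[0,-40,-110],"roll":0,"jaw":81},
    {"delta_pos":[0,-60,-125],"roll":0,"jaw":81},
    {"delta_pos":[0,-80,-130],"roll":0,"jaw":81},
    {"delta_pos":[0,-90,-130],"roll":0,"jaw":81},
    {"delta_pos":[0,-90,-130],"roll":0,"jaw":81},
    {"delta_pos":[0,-90,-130],"roll":0,"jaw":81},
    {"delta_pos":[0,-90,-130],"roll":0,"jaw":81},
  ],
)

```text
time_s: 8.95
ee_pos: [419.6, 21.9, 218.6]
ee_rot: [180.0, -0.0, 80.6]
force: [-0.0, 0.5, -0.3]
gripper_width: 73.7
gripper_force: 0.0
```

```bash
python3 - <<'E'
from workcell import env
import cv2,pickle,numpy as np
s=env.state();f=env.grab_frame("scene");g=env.grab_frame("top")
print(s["time_s"],s["ee_pos"],s["force"])
c=np.zeros((400,800,3),np.uint8);c[:380,:400]=cv2.resize(f["img"][120:310,180:380],None,fx=2,fy=2);c[:,400:]=cv2.resize(g["img"][100:300,230:430],None,fx=2,fy=2);cv2.imwrite("pics/d5.png",c)
E
```

```text
8.95 [419.61947456  21.90035144 218.62025481] [-0.04895599  0.52713189 -0.32036152]
```

View pics/d5.png

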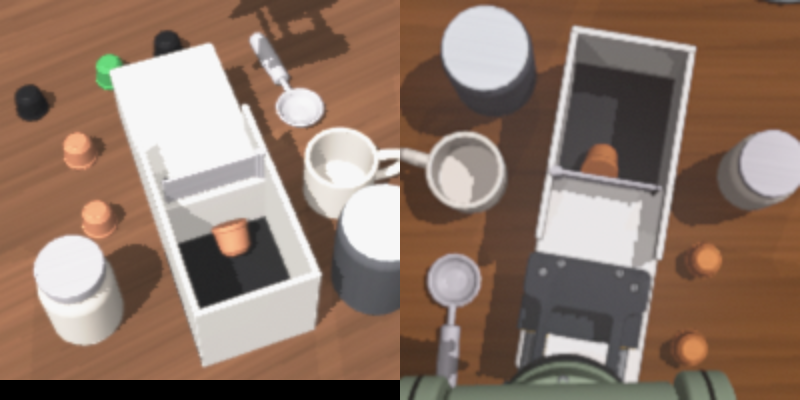

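The capsule lies in the well at (232,238), the flap is shut from (165,190) to (260,160), and everything else is where it was. I'll hand the job in.

```bash
python3 -c "
from workcell import env
print(env.job_done())"
```

```text
the job is handed in; nothing more can be done
None
```

The used capsule was pushed through the held-open flap into the well, the flap is shut again, the other things on the counter look unmoved, and the job was handed in at about 9 s (no verdict was returned).

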